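# Lay the bars on a xylophone frame in order of length

## Robot

A 7-joint arm with a two-finger parallel gripper is mounted at the origin on a cart in front of the work surface, level with it; the furniture and walls round the work are solid. World frame = base frame: x ahead of the robot, y to its left, z up, the work surface at z = 0. Lengths are in m, angles in rad, forces in N, time in s.
With the tool pointing down it reaches from about 0.425 to 0.95 m from the base axis. Payload 4.7 kg.
Tool frame: the origin (TCP) lies at the very end of the fingers, on their centre line; the grasp point (between the pads) lies behind it (robot.pinch_z is the z of the grasp point in the tool frame, in m); z points along the fingers, y is the line along which they close (so a half turn about z gives the same grasp; the last joint's range is limited). The gripper opens to 87 mm and grips with 3 to 60 N. Pads are 19 mm wide; open, the fingers measure 117 mm over their backs; the gripper's body (75 mm by 190 mm) begins 51 mm behind the grasp point.
Start: joints at [1.295, 0.469, -0.049, 1.532, 0.024, 1.141, -0.082], TCP at [0.165, -0.655, 0.223] pointing down, gripper open.
Joint ranges: [-2.59, 2.59], [-0.33, 1.99], [-1.39, 1.29], [0.1, 2.45], [-1.04, 4.18], [0.21, 1.99], [-2.66, 2.66]. Speed limits (rad/s): [2.57, 2.57, 3.14, 3.14, 3.14, 3.14, 3.14].

## Interface

Orientations are given as a unit quaternion [w, x, y, z].
In Python, from bench import robot, effector, kinematics, optics, ticket, recognise, regions_of, get_clock, get_qpos, get_qvel, get_tau, get_eef_pos, get_tool_rot, get_wrist_force, get_moment, get_opening, get_grip_force gives the robot as it stands. Calls block until the motion is done:
- robot.reach(position, orientation): joint-space move of the TCP to a pose.
- robot.movel(position, frame=None, feed=0.15, stop_force=None): straight line of the TCP; frame=None keeps the orientation; feed is the mean speed in m/s. With stop_force (N) it stops when the force on the tool has changed by that much, and returns True; else False.
- robot.movej(angles): joint-space move.
- effector.grip(opening, grasp_force=None): finger opening in m; grasp_force is the grip in N (None keeps the last); returns when the fingers have stopped.
- robot.sleep(seconds).
- kinematics.ik(position, orientation): joint angles nearest the present ones, or None.
- optics.grab_frame(name): name is "scene" or "top" or "wrist"; returns (picture, depth): 400x640x3 uint8, blue, green, red; 400x640 float32, m along the optical axis (not along the pixel's ray), 0 where there is no reading.
- optics.calibration(name): a dict with "K" (3x3 intrinsics, pixels), "xyz" and "orientation" of the camera in the world. Camera axes: x right, y down, z forward; pixel columns grow to the right and rows downward; lengths in m; the calibration is good to about 2 mm. A picture is of the moment at which its call begins: read the wrist's pose just before it. calibration takes no time and is no camera call; for the wrist camera it gives the pose at the moment of the call.
A pose or a line that the arm cannot do raises robot.Unreachable and nothing moves.
- ticket.sign_off(): hands the job in; it is judged then, once.
Trained networks look in the newest picture that a camera, given by its name, has taken for a name from the list of things; names that differ only in an ending like _2 or _b are one class to them, and where a whole thing is asked for, a point or a joint stands for the part that bears it (a point fixed in the world has none). Each returns a list of dicts, best first, with "p" (0 to 1); they miss things now and then, are a little off and sometimes report something else, mostly with a low value. They report only what shows in the picture. A call takes as long as a camera call.
- recognise(name, camera): "point" ([x, y, z] in m, in the coordinates of the camera as it stood for that picture, good to about 4 mm: the middle of the surface that is visible of it).
- regions_of(name, camera): "region" (400x640 bool, what is visible of it).
Readings, each from a call of its own:
- get_clock(): time.
- get_qpos(): joint angles.
- get_qvel(): joint speeds.
- get_tau(): joint torques, N m.
- get_eef_pos(): TCP position.
- get_tool_rot(): TCP orientation.
- get_wrist_force(): force on the tool from outside, world axes, zero at the start.
- get_moment(): the same for the moment, N m.
- get_opening(): finger opening in m.
- get_grip_force(): force on a finger pad.
Only numpy, scipy, OpenCV 4.12 (cv2) and the standard library are available. Lean on these libraries where they do the work, as an engineer would, in place of code of your own. Each camera call takes 0.05 s, during which the arm holds its last target. There are 200 camera calls.

## Task

Put the four bars of the xylophone on their frame in order of length, the longest at the wide end and the shortest at the narrow end. Each bar goes in its own place between the pegs, lying flat on both felt rails, square across them and with equal overhang on both sides.

Things in the scene. Friction and masses are not known exactly. Their poses are not given: they have to be found in the camera images.
- frame: xylophone frame, fixed, at any yaw: low tapered box 224 mm long, 125 mm wide at its -x end, 70 mm at +x. Origin: centre of underside; x along the row, z up. Bars lie along y across both felt rails (rail middles y = +-(42.5-0.1226x) mm, felt 36 mm above the bench); places at x = -81, -27, 27, 81 mm, y = 0, each between pegs 47 mm high, 44 mm apart. A pile of boards 80 mm high lies right of it.
- bar_longest: the longest of four loose bars of the same dark wood: 190 mm long (its y), 28 mm wide (x), 18 mm thick (z), 0.03 to 0.12 kg, lying flat on the bench right of the pile of boards. Origin: centre of the underside, which is hollowed 7 mm deep over its middle third. Both ends are alike: a half turn makes no difference.
- bar_long: the second longest of four loose bars of the same dark wood: 166 mm long (its y), 28 mm wide (x), 18 mm thick (z), 0.03 to 0.12 kg, lying flat on the bench right of the pile of boards. Origin: centre of the underside, which is hollowed 7 mm deep over its middle third. Both ends are alike: a half turn makes no difference.
- bar_short: the second shortest of four loose bars of the same dark wood: 142 mm long (its y), 28 mm wide (x), 18 mm thick (z), 0.03 to 0.12 kg, lying flat on the bench right of the pile of boards. Origin: centre of the underside, which is hollowed 7 mm deep over its middle third. Both ends are alike: a half turn makes no difference.
- bar_shortest: the shortest of four loose bars of the same dark wood: 118 mm long (its y), 28 mm wide (x), 18 mm thick (z), 0.03 to 0.12 kg, lying flat on the bench right of the pile of boards. Origin: centre of the underside, which is hollowed 7 mm deep over its middle third. Both ends are alike: a half turn makes no difference.

How it is judged:
By the outcome, as a careful person would: the job done as asked, in the order asked, and still so for the second after the job is handed in, with the robot touching nothing.
It also fails if it takes over 106 s, if anything falls off the work surface, if the arm or the gripper's body presses on something with over 40 N, if the wrist force passes 120 N, or if a joint passes its speed limit or range.

## Working session

There is one attempt and no reset: what is moved stays moved. The work goes in short steps, each a Python script; the robot and the scene stay as the last script left them, time stands still between calls to the robot, and variables do not carry over. Pictures are saved under pics/ and viewed, at most 14 in all, crops included, and the job is handed in when it is done.

```bash
mkdir -p pics; ls; cat > h.py <<'E'
import numpy as np, cv2
from scipy.spatial.transform import Rotation as R
from bench import *
def q2R(q): return R.from_quat([q[1],q[2],q[3],q[0]]).as_matrix()
def cloud(cam,depth,cal):
    K=np.array(cal["K"]); v,u=np.mgrid[0:400,0:640]
    P=np.stack([(u-K[0,2])/K[0,0]*depth,(v-K[1,2])/K[1,1]*depth,depth],-1)
    W=P@q2R(cal["orientation"]).T+np.array(cal["xyz"])
    W[depth<=0]=np.nan
    return W
def down(yaw): # tool y axis (closing line) at angle yaw+90 ; tool x at yaw
    q=(R.from_euler('z',yaw)*R.from_euler('x',np.pi)).as_quat(); return [q[3],q[0],q[1],q[2]]
E
python3 - <<'E'
from h import *
print(get_clock(),robot.pinch_z,get_tool_rot(),get_eef_pos())
for c in ["scene","top","wrist"]:
    cal=optics.calibration(c); im,d=optics.grab_frame(c); cv2.imwrite(f"pics/{c}0.png",im); np.savez(f"{c}0.npz",im=im,d=d)
    print(c,cal)
    W=cloud(c,d,cal)
    for n in ["frame","bar_longest","bar_long","bar_short","bar_shortest"]:
        for r in regions_of(n,c)[:5]:
            m=r["region"]; P=W[m]; P=P[~np.isnan(P[:,0])]
            if len(P)<20: continue
            rect=cv2.minAreaRect((P[:,:2]*1000).astype(np.float32))
            vs,us=np.nonzero(m)
            print(c,n,round(r["p"],2),m.sum(),"px",int(us.mean()),int(vs.mean()),"med",np.median(P,0).round(3),"rect",np.round(rect[0]),np.round(rect[1]),round(rect[2],1))
print(get_clock())
E
```

```text
pics
0.0 -0.0187 [-9.77947174e-04  9.92393090e-01  1.23105541e-01 -1.54293364e-04] [ 0.16475282 -0.65395071  0.22149315]
scene {'K': array([[520.82357777,   0.        , 322.58076954],
       [  0.        , 520.82357777, 201.44453729],
       [  0.        ,   0.        ,   1.        ]]), 'xyz': array([-0.03631642,  0.64163458,  0.70769057]), 'orientation': array([ 0.12902028, -0.22941658,  0.84720187, -0.46148758])}
scene frame 0.78 4232 px 221 249 med [ 0.611 -0.008  0.019] rect [624. -10.] [226. 163.] 84.5
scene bar_longest 0.87 813 px 385 215 med [ 0.357 -0.309  0.017] rect [ 371. -284.] [274.  98.] 80.5
scene bar_long 0.83 692 px 368 201 med [ 0.417 -0.344  0.016] rect [ 428. -316.] [250. 102.] 77.2
scene bar_short 0.79 423 px 345 172 med [ 0.536 -0.434  0.016] rect [ 548. -453.] [139.  63.] 60.1
scene bar_shortest 0.77 475 px 360 186 med [ 0.47  -0.399  0.016] rect [ 478. -416.] [138.  61.] 60.5
top {'K': array([[449.35480064,   0.        , 325.02622265],
       [  0.        , 449.35480064, 204.30848852],
       [  0.        ,   0.        ,   1.        ]]), 'xyz': array([ 0.41050049, -0.22723647,  1.10612276]), 'orientation': array([ 0.02341267, -0.69811472,  0.71517133, -0.02485265])}
top frame 0.65 3830 px 236 156 med [ 0.609 -0.023  0.008] rect [617. -10.] [238. 119.] 78.5
top bar_longest 0.77 922 px 355 252 med [ 0.368 -0.3    0.017] rect [ 367. -301.] [190.  31.] 59.6
top bar_long 0.82 793 px 372 229 med [ 0.422 -0.344  0.018] rect [ 423. -344.] [165.  28.] 50.1
top bar_short 0.76 755 px 413 181 med [ 0.536 -0.448  0.017] rect [ 538. -450.] [146.  34.] 59.8
wrist {'K': array([[358.92986124,   0.        , 311.30385277],
       [  0.        , 358.92986124, 200.96643677],
       [  0.        ,   0.        ,   1.        ]]), 'xyz': array([ 0.23605042, -0.63632879,  0.38495112]), 'orientation': array([ 0.10594564,  0.7817437 , -0.60892298, -0.08285598])}
0.9
```

View pics/top0.png

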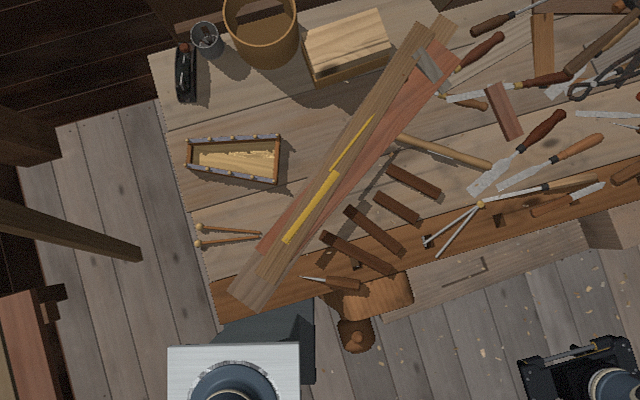

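View pics/scene0.png

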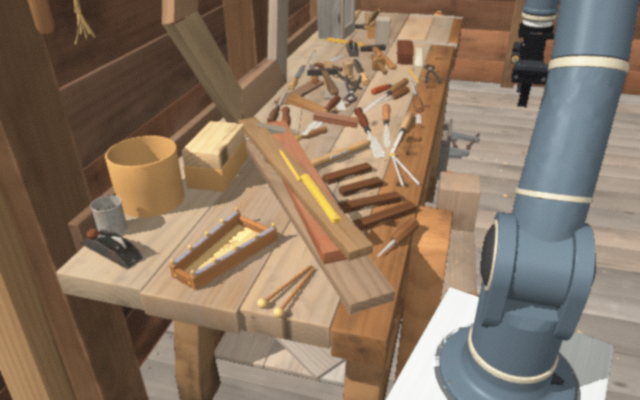

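The top view shows the four bars at about (359,253), (374,230), (397,208) and (414,181). The frame is at (235,158), and its wide end seems to be on the right (-y). I'll take closer looks with the wrist camera.

```bash
python3 - <<'E'
from h import *
# height map sanity from top
z=np.load("top0.npz"); W=cloud("top",z["d"],optics.calibration("top"))
sel=(W[...,0]>0.15)&(W[...,0]<0.95)&(abs(W[...,1])<0.75)
for a in np.arange(.3,1,.1): print(round(a,1),[round(float(np.nanmax(np.where((abs(W[...,0]-a)<.05)&(abs(W[...,1]-b)<.05),W[...,2],-1))),2) for b in np.arange(-.7,.5,.1)])
def look(n,pos,yaw,names):
    robot.reach(pos,down(yaw)); robot.sleep(0.3)
    cal=optics.calibration("wrist"); im,d=optics.grab_frame("wrist"); cv2.imwrite(f"pics/{n}.png",im)
    W=cloud("wrist",d,cal); np.savez(n+".npz",im=im,d=d,W=W)
    for nm in names:
        for r in regions_of(nm,"wrist")[:2]:
            m=r["region"]; P=W[m]; P=P[~np.isnan(P[:,0])]; vs,us=np.nonzero(m)
            if len(P)<20: continue
            Q=P[P[:,2]>0.009] if nm!="frame" else P
            rect=cv2.minAreaRect((Q[:,:2]*1000).astype(np.float32)); c=Q.mean(0)
            w,v=np.linalg.eigh(np.cov((Q[:,:2]-c[:2]).T))
            print(nm,round(r["p"],2),"px",int(us.mean()),int(vs.mean()),"med",np.median(Q,0).round(4),"zpct",np.percentile(P[:,2],[5,95]).round(3),"rect",np.round(rect[0],1),np.round(rect[1],1),round(rect[2],1),"pca",np.degrees(np.arctan2(v[1,1],v[0,1])).round(1))
    print(get_clock(),get_qpos().round(2))
look("wb",[0.40,-0.40,0.25],0.25,["bar_longest","bar_long","bar_short","bar_shortest"])
look("wf",[0.54,-0.01,0.25],0.0,["frame"])
E
```

```text
0.3 [-0.6, -0.6, 0.01, 0.02, 0.04, 0.03, 0.09, 0.03, 0.01, -1.0, -0.76, -0.77]
0.4 [0.02, 0.01, 0.02, 0.02, 0.02, 0.1, 0.1, 0.03, 0.02, -1.0, -0.77, 0.17]
0.5 [0.03, 0.01, 0.02, 0.02, 0.1, 0.1, 0.08, 0.04, 0.01, -1.0, -0.77, 0.18]
0.6 [0.06, 0.03, 0.03, 0.06, 0.1, 0.09, 0.05, 0.05, 0.05, 0.0, -1.0, -0.77]
0.7 [0.07, 0.07, 0.06, 0.09, 0.09, 0.01, 0.05, 0.05, 0.04, 0.0, -1.0, -0.77]
0.8 [0.07, 0.07, 0.09, 0.12, 0.12, 0.12, 0.14, 0.14, 0.06, 0.01, -1.0, -0.77]
0.9 [0.05, 0.05, 0.09, 0.12, 0.12, 0.14, 0.14, 0.14, 0.08, 0.01, -1.0, -0.77]
bar_longest 0.74 px 216 171 med [ 0.3717 -0.2968  0.0179] zpct [0.01  0.019] rect [ 368.  -301.2] [189.5  28.6] 60.8 pca 60.7
bar_long 0.89 px 264 132 med [ 0.427  -0.3399  0.0179] zpct [0.015 0.019] rect [ 423. -344.] [166.   28.6] 49.9 pca 50.0
bar_long 0.59 px 215 170 med [ 0.3725 -0.2959  0.0179] zpct [0.012 0.019] rect [ 368.1 -301.5] [188.7  28.4] 61.1 pca 60.9
bar_short 0.61 px 387 52 med [ 0.5375 -0.4451  0.0179] zpct [0.013 0.019] rect [ 537.1 -447.5] [140.8  28.4] 60.5 pca 61.2
bar_shortest 0.6 px 329 101 med [ 0.476  -0.4009  0.0179] zpct [0.016 0.019] rect [ 474.6 -403.2] [117.6  28.5] 57.0 pca 57.1
2.7583 [ 0.85  0.27 -0.17  1.76  0.05  1.11 -0.66]
frame 0.76 px 318 105 med [ 0.6098 -0.0227  0.007 ] zpct [0.005 0.037] rect [602.5  -5.6] [243.9 129.1] 86.2 pca 85.7
4.6917 [ 0.28  0.25 -0.41  1.8   0.11  1.11 -1.74]
```

```bash
python3 - <<'E'
from h import *
z=np.load("wf.npz"); W=z["W"]; im=z["im"]
cv2.imwrite("pics/wf_crop.png",cv2.resize(im[20:190,200:440],None,fx=3,fy=3))
# ortho height map 1mm
sel=(W[...,0]>.5)&(W[...,0]<.72)&(abs(W[...,1])<.16)
P=W[sel]; H=np.zeros((220,320),np.uint8)
for x,y,h in P:
    i=int((.72-x)*1000); j=int((.16-y)*1000)
    if 0<=i<220 and 0<=j<320: H[i,j]=max(H[i,j],min(255,max(0,h*1000*4)))
H=cv2.dilate(H,np.ones((3,3)))
cv2.imwrite("pics/hmap.png",cv2.resize(H,None,fx=2.4,fy=2.4,interpolation=0))
E
```

```text
(no output)
```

View pics/wf_crop.png

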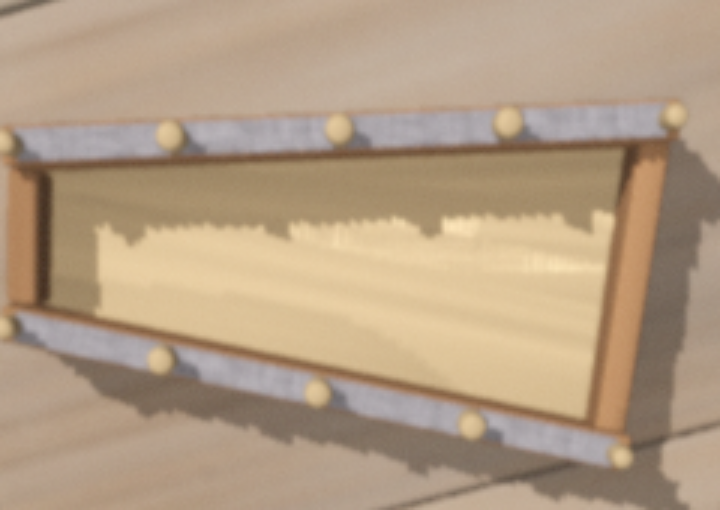

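View pics/hmap.png

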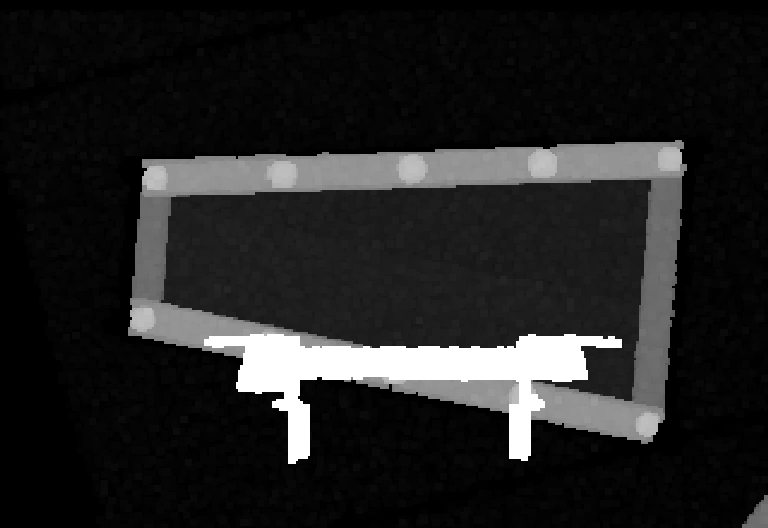

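The frame shows clearly: ten pegs, wide end towards -y (right in the crop). I'll fit the frame pose to the peg tops.

```bash
python3 - <<'E'
from h import *
from scipy.cluster.hierarchy import fcluster,linkage
z=np.load("wf.npz"); W=z["W"]
Wc=W.reshape(-1,3)
P=Wc[(Wc[:,0]>.5)&(Wc[:,0]<.72)&(abs(Wc[:,1])<.16)&(Wc[:,2]>.042)&(Wc[:,2]<.056)]
l=fcluster(linkage(P[:,:2]),.006,'distance')
C=np.array([P[l==k].mean(0) for k in set(l) if (l==k).sum()>8]); print(C.round(4),[(l==k).sum() for k in set(l)])
M=np.array([[x,s*(42.5-.1226*x)] for x in (-108,-54,0,54,108) for s in (1,-1)])/1e3
from scipy.optimize import least_squares
from scipy.spatial import cKDTree
def T(p): c,s=np.cos(p[2]),np.sin(p[2]); return M@np.array([[c,s],[-s,c]])+p[:2]
def f(p): return cKDTree(T(p)).query(C[:,:2])[0]
r=least_squares(f,[.605,-.01,np.radians(86)],loss='soft_l1',f_scale=.003,x_scale=[.01,.01,.05])
print(r.x.round(4),np.degrees(r.x[2]),(f(r.x)*1e3).round(1))
# felt fit: rail outlines check: points z .033-.039
Q=Wc[(Wc[:,2]>.034)&(Wc[:,2]<.039)&(Wc[:,0]>.5)&(Wc[:,0]<.72)&(abs(Wc[:,1])<.16)]
p=r.x;c,s=np.cos(p[2]),np.sin(p[2]);L=(Q[:,:2]-p[:2])@np.array([[c,-s],[s,c]])
for sg in (1,-1):
    m=(sg*L[:,1]>0)&(abs(L[:,0])<100); print(sg,np.polyfit(L[m,0],sg*L[m,1],1), L[m,0].min(),L[m,0].max())
np.save("frame.npy",p)
bars={"longest":(.368,-.3012,60.8),"long":(.423,-.344,49.9),"shortest":(.4746,-.4032,57.),"short":(.5371,-.4475,60.9)}
for n,(x,y,a) in bars.items():
    for k in (0,180):
        q=kinematics.ik([x,y,.003],down(np.radians(a+k))); print(n,k,None if q is None else np.round(q,2))
for fx in (-.081,-.027,.027,.081):
    for k in (-90,90):
        q=kinematics.ik([p[0]+c*fx,p[1]+s*fx,.04],down(p[2]+np.radians(k))); print(fx,k,None if q is None else np.round(q,2))
E
```

```text
[[ 0.5768  0.0482  0.0453]
 [ 0.5877  0.1003  0.0452]
 [ 0.5657 -0.0047  0.0452]
 [ 0.5434 -0.1094  0.0454]
 [ 0.5544 -0.0574  0.0453]
 [ 0.6477  0.0422  0.0453]
 [ 0.6457  0.0951  0.0453]
 [ 0.6535 -0.1189  0.045 ]
 [ 0.6497 -0.012   0.0455]
 [ 0.6515 -0.0658  0.0454]] [np.int64(76), np.int64(52), np.int64(69), np.int64(42), np.int64(69), np.int64(85), np.int64(58), np.int64(61), np.int64(82), np.int64(89)]
[ 0.6076 -0.0082  1.4846] 85.06153338216677 [0.5 1.6 0.5 1.8 0.6 0.4 1.8 1.8 0.3 0.6]
1 [-0.12304037  0.04222184] -0.11066697045253678 0.11015754508667387
-1 [-0.12266867  0.04223808] -0.10952227093098213 0.11121689967162944
longest 0 [ 0.85  0.5  -0.31  2.16  0.3   0.52 -0.2 ]
longest 180 [ 0.18  0.53  0.52  2.2  -0.52  0.53 -2.55]
long 0 [ 0.84  0.57 -0.3   2.    0.29  0.61 -0.36]
long 180 [ 0.08  0.67  0.72  2.05 -0.7   0.68 -2.59]
shortest 0 [ 0.87  0.66 -0.32  1.81  0.3   0.71 -0.2 ]
shortest 180 [ 0.27  0.7   0.52  1.85 -0.51  0.73 -2.64]
short 0 [ 0.86  0.76 -0.35  1.62  0.33  0.82 -0.13]
short 180 [ 0.29  0.79  0.52  1.66 -0.5   0.83 -2.62]
-0.081 -90 [ 0.3   0.59 -0.3   1.84  0.24  0.75 -1.79]
-0.081 90 [ 0.67  0.74 -0.86  1.82  0.7   0.92  0.98]
-0.027 -90 [ 0.23  0.59 -0.32  1.84  0.26  0.75 -1.9 ]
-0.027 90 [ 0.59  0.74 -0.87  1.82  0.71  0.92  0.89]
0.027 -90 [ 0.15  0.6  -0.35  1.83  0.28  0.76 -2.  ]
0.027 90 [ 0.51  0.75 -0.88  1.81  0.71  0.93  0.79]
0.081 -90 [ 0.08  0.61 -0.37  1.81  0.3   0.78 -2.1 ]
0.081 90 [ 0.42  0.77 -0.89  1.79  0.73  0.95  0.7 ]
```

```bash
cat >> h.py <<'E'
fp=np.load("frame.npy")
bars={"longest":(.368,-.3012,60.8,-.081),"long":(.423,-.344,49.9,-.027),"short":(.5371,-.4475,60.9,.027),"shortest":(.4746,-.4032,57.,.081)}
def log(s): print(s,round(get_clock(),1),np.round(get_eef_pos(),4),"open",round(get_opening(),4),"F",np.round(get_wrist_force(),1))
def pick(x,y,yaw,z=.003,op=.050):
    robot.reach([x,y,.15],down(yaw)); effector.grip(op)
    robot.movel([x,y,z],feed=.12,stop_force=12)
    effector.grip(0.0,20); log("gripped")
    robot.movel([x,y,.19],feed=.2); log("lifted")
def place(fx,z=.0395):
    c,s=np.cos(fp[2]),np.sin(fp[2]); x,y=fp[0]+c*fx,fp[1]+s*fx; o=down(fp[2]-np.pi/2)
    robot.reach([x,y,.19],o); robot.movel([x,y,.055],feed=.2)
    hit=robot.movel([x,y,z],feed=.04,stop_force=6); log(f"placed hit={hit}")
    effector.grip(.038); robot.movel([x,y,.16],feed=.2); log("clear")
E
python3 - <<'E'
from h import *
x,y,a,fx=bars["longest"]; pick(x,y,np.radians(a)); place(fx)
im,d=optics.grab_frame("top"); cv2.imwrite("pics/t1.png",cv2.resize(im[60:260,140:440],None,fx=2.6,fy=2.6))
E
```

```text
gripped 9.0 [ 0.368  -0.3013  0.0032] open 0.0276 F [-1.3  0.8  2.4]
lifted 10.1 [ 0.3672 -0.3007  0.1889] open 0.0273 F [ 0.4  0.7 -1.9]
placed hit=True 12.9 [ 0.6004 -0.0891  0.0392] open 0.0278 F [0.4 0.6 5.1]
clear 14.2 [ 0.5997 -0.089   0.1589] open 0.0378 F [-0.1 -0.6 -0.2]
```

View pics/t1.png

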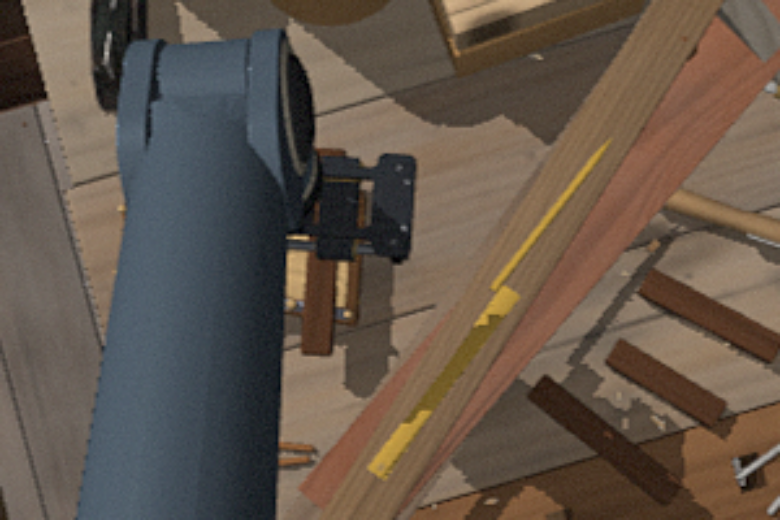

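The longest bar is in the wide-end place and the other three are where they were. I'll place those now, then check all four.

View pics/f1.png

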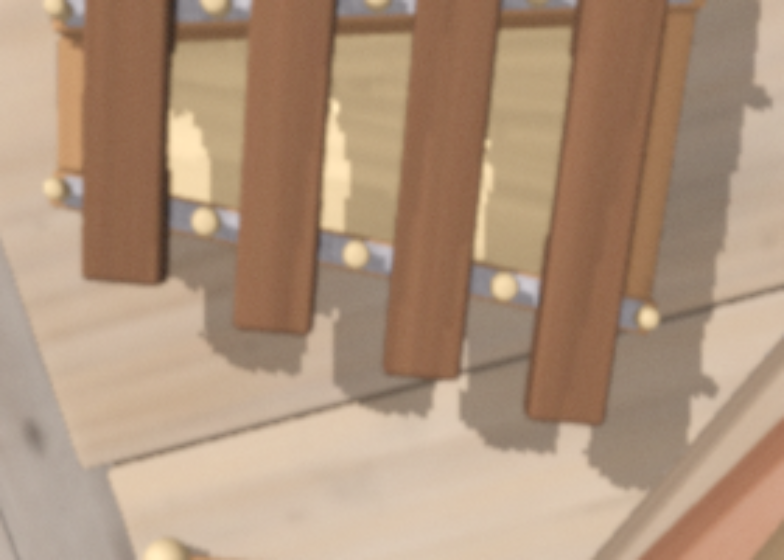

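All four bars lie flat, with tops at 54 mm. Each is within 0.5 mm of its place along the row and within 1 mm of centred across it. Skew is under 0.5°. The far ends are cut off in this picture, so I worked out centring from the near ends and the known lengths. The arm is clear, so I'm handing the job in.

```bash
python3 -c "
from bench import *
print(ticket.sign_off(),get_clock())"
```

```text
the job is handed in; nothing more can be done
the job is handed in; nothing more can be done
```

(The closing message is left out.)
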